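# Nip up the lock ring of a wrapper press

## Robot

A 6-joint arm with a two-finger parallel gripper is mounted at the origin on the work surface. World frame = base frame: x ahead of the robot, y to its left, z up, the work surface at z = 0. Lengths are in m, angles in rad, forces in N, time in s.
With the tool pointing down it reaches from about 0.325 to 0.775 m from the base axis. Payload 5.5 kg.
Tool frame: the origin (TCP) lies on the centre line of the jaws, within the pads' length; the fingertips stand 22 mm ahead of it and the grasp point (between the pads) lies 3 mm ahead of it; z points along the fingers, y is the direction in which the jaws open and shut (so a half turn about z gives the same grasp; the last joint's range is limited). The gripper opens to 85 mm and grips with 20 to 120 N. Pads are 22 mm wide; open, the fingers measure 114 mm over their backs; the gripper's body (76 mm by 85 mm) begins 54 mm behind the grasp point. The pads swing forward as they close: fully open they stand 13 mm farther back than shut.
Start: joints at [-1.372, 0.091, 1.231, -0, 1.82, -0.057], TCP at [0.152, -0.58, 0.253] pointing down, gripper open.
Joint ranges: [-2.87, 2.87], [-0.86, 2.18], [0.17, 2.46], [-1.51, 4.65], [0.06, 2.69], [-2.65, 2.65]. Speed limits (rad/s): [2.57, 2.57, 3.01, 3.14, 3.14, 3.14].

## Interface

Orientations are given as a 3x3 rotation matrix whose columns are the frame's x, y, z axes.
In Python, from cell import telemetry, optics, sign_off gives the robot as it stands. The module is installed in compiled form; this text tells all that it offers.
- The arm moves only by the tool servo_tool, never from a script. Its argument "moves" is a list of rows, each a list of 2 entries, a list of its own where there are three numbers: the shift along the tool's x, y, z in m, then the turn about the tool's z in degrees. In form: [[[x, y, z], spin], ...]. A call has 1 to 8 rows; each row is the pose to reach, as a shift and turn from the pose commanded when the call began, along the tool's axes at that moment; what a row does not reach only later rows make up. A row lasts 1/10 s, in which the tool goes at most 50 mm and 8.59 degrees, less where a joint would pass 70% of its speed; a pose out of reach is approached as far as the arm can. A call with a gripper value outside its range is refused whole. "claw" is the finger opening in m, from 0 to 0.0854, set as the call begins (left out, the last holds). The fingers move at their own pace and stop on an object; "newtons" is the grip in N (left out, the last holds). Time passes only in rows, so rows that repeat a pose let the fingers close. It gives the time, the measured TCP pose, the force and the opening at its end, in the units of the state.
- telemetry.read_state(): the state, without advancing time (a new reading comes with each control period).
- optics.snapshot(name): name is "scene" or "top" or "wrist"; returns the picture (420x560x3 uint8, red, green, blue); there is no depth.
- optics.get_calibration(name): a dict with "fov_y" (degrees; the focal length in pixels is half the picture's height over the tangent of half this angle, whatever the lens; pixels are square), "cx", "cy" (the principal point, pixels), "extrinsics" (4x4, takes a point from camera to world coordinates); the wrist camera has in their place "hand_eye" (4x4, takes a point from camera to tool coordinates, whose origin is the TCP and whose axes are the flange's). Camera axes: x right, y down, z forward; pixel columns grow to the right and rows downward; lengths in m; the calibration is good to about 2 mm. A picture is of the moment at which its call begins: read the wrist's pose just before it. get_calibration takes no time and is no camera call.
- sign_off(): hands the job in, once; it reports no verdict.
The state is a dict: "time": time; "joint_positions": joint angles; "dq": joint speeds; "effort": joint torques, N m; "tool_pos": TCP position; "orientation": TCP orientation; "wrist_force": force on the tool from outside, world axes, zero at the start; "torque": the same for the moment, N m; "opening": finger opening in m.
Only numpy, scipy, OpenCV 4.12 (cv2) and the standard library are available. Lean on these libraries where they do the work, as an engineer would, in place of code of your own. Each camera call takes 0.05 s, during which the arm holds its last target. There are 200 camera calls.

## Task

The wrapper thickness on the hand press has just been set with the small knob in the middle of its adjuster. Lock that setting: turn only the knurled lock ring around the knob clockwise until it is nipped up snug, without shifting the knob from its setting, for the ring takes the knob round with it when it is overtightened. Then set the steel dust cap down over the adjuster (lowered on, not dropped) so that it sits flat on the press head, and leave the other kitchen things where they are.

Things in the scene. Friction and masses are not known exactly. Their poses are not given: they have to be found in the camera images.
- press: white cast hand-lever press for dough wrappers, fixed; base 300 x 170 mm. Origin on the bench straight below the vertical axis of the adjuster; x runs from the adjuster to the column at the back, z up. A lever on its left (+y) side starts 115 mm behind the axis and leans up and back to a black ball at (205, 86, 293) mm.
- deck (a point): flat top of the press head, 175 mm above the bench, at the adjuster's axis, from which a boss 40 mm in diameter and 12 mm high stands up under the lock ring. The deck is 115 mm wide, round at the front (radius 57.5 mm about the axis) and runs 195 mm back.
- lock_ring: outer knob: knurled round aluminium ring, 58 mm diameter, 20 mm high, upright axis; origin at its centre, 22 mm above the deck, underside 12 mm clear of it. Clockwise from above tightens. Found slack, it turns 0.3 to 1.5 rad, different each time, against an even drag of 0.15 N m; then a washer stiffens it by 0.05 N m per 0.01 rad. Snug is 0.2 to 0.4 N m above the drag; it stays put when let go.
- thickness_knob: inner knob: fluted black plastic, 28 mm diameter, 18 mm high, on the same axis on top of the ring (it spans 32 to 50 mm above the deck). Origin at its centre, 41 mm above the deck; z up, x towards its white pointer line. It must keep its setting; from 0.5 N m above the drag the ring takes it round with it.
- knob_mark (a point): outer end of the white pointer line on top of the thickness knob, 12 mm from the axis.
- cap_handle (a point): loose dust cap: upturned steel cup, 86 mm outer and 80 mm inner diameter, 58 mm high (55 inside), 0.15 to 0.3 kg, standing mouth down, with a black upright stub handle 20 mm in diameter and 34 mm tall on its top. This point is on its axis in the handle, 81 mm above the rim, 23 mm above the cup's top, 11 mm below the handle's top; z up.
- cap_rim (a point): centre of the open lower rim of the dust cap, on its axis; its height above the bench is 0 when it stands there and 175 mm when it sits on the press deck.
- bowl_mid (a point): bystander: steel bowl, 116 mm diameter, 45 mm high; the point is on its axis at mid-height.
- tub_mid (a point): bystander: clear lidded tub of flour, 112 x 92 mm, 65 mm high; the point is at its middle.
- scraper_mid (a point): bystander: steel dough scraper with a wooden handle, lying flat, about 95 x 115 mm, 20 mm high; the point is near its middle.
Not all that is in view belongs to the job. Leave any pink or purple look-alike of the part that bears cap_handle alone.

How it is judged:
By the outcome, as a careful person would: the job done as asked, in the order asked, and still so for the second after the job is handed in, with the robot touching nothing.
It also fails if it takes over 64 s, if anything falls off the work surface, if the arm or the gripper's body presses on something with over 40 N, if the wrist force passes 120 N, or if a joint passes its speed limit or range.

## Working session

There is one attempt and no reset: what is moved stays moved. The work goes in short steps, Python scripts to look and compute and a tool call to move; the robot and the scene stay as the last step left them, time stands still between calls to the robot, and variables do not carry over. Pictures are saved under pics/ and viewed, about 8 in all and at most 12, crops included, and the job is handed in when it is done.

Besides the shell and the picture viewer there is one more tool, called after "Request:" as name(argument=value, ...), one argument or row to a line, values as JSON. servo_tool: Moves the arm, as the interface text tells. Its arguments: {"type":"object","properties":{"moves":{"type":"array","items":{"type":"array"}},"claw":{"type":"number"},"newtons":{"type":"number"}},"required":["moves"]}

```bash
mkdir -p pics; cat > h.py <<'E'
import numpy as np, cv2
from cell import telemetry, optics
def snap(n,f=None):
    im=optics.snapshot(n); 
    if f: cv2.imwrite('pics/'+f,im[:,:,::-1])
    return im
def cam(n,st=None):
    c=optics.get_calibration(n)
    f=210/np.tan(np.radians(c['fov_y'])/2)
    if 'extrinsics' in c: T=np.array(c['extrinsics'])
    else:
        st=st or telemetry.read_state(); W=np.eye(4); W[:3,:3]=np.array(st['orientation']).reshape(3,3); W[:3,3]=st['tool_pos']; T=W@np.array(c['hand_eye'])
    return f,c['cx'],c['cy'],T
def plane(C,u,v,z):
    f,cx,cy,T=C; d=T[:3,:3]@np.array([(u-cx)/f,(v-cy)/f,1]); o=T[:3,3]
    return o+d*(z-o[2])/d[2]
def proj(C,p):
    f,cx,cy,T=C; q=np.linalg.inv(T)@np.append(p,1); return np.array([f*q[0]/q[2]+cx,f*q[1]/q[2]+cy])
E
python3 - <<'E'
from h import *
a=snap('scene','s.png');b=snap('top','t.png')
st=telemetry.read_state();print(st)
for n in('scene','top','wrist'):print(n,optics.get_calibration(n))
E
```

```text
{'time': 0.1, 'joint_positions': array([-1.37169385e+00,  9.17863423e-02,  1.23179974e+00,  1.39927966e-05,
        1.81977660e+00, -5.66849148e-02]), 'dq': array([ 0.00056573, -0.00048117, -0.00445658, -0.0005562 , -0.00025454,
       -0.00050943]), 'effort': array([ 4.40355594e-03, -4.60218322e+01, -4.19218504e+01,  6.01798547e-05,
        1.05958938e-02, -9.90530026e-06]), 'tool_pos': array([ 0.1517729 , -0.58026417,  0.25224288]), 'orientation': array([[ 9.67463529e-01,  2.53010288e-01, -3.36801147e-04],
       [ 2.53010486e-01, -9.67461975e-01,  1.73774937e-03],
       [ 1.13826167e-04, -1.76642337e-03, -9.99998433e-01]]), 'wrist_force': array([-0.75566349,  0.22916908,  0.02558028]), 'torque': array([ 0.00303774,  0.01114016, -0.02331357]), 'opening': 0.08532947607316958}
scene {'fov_y': 42.625936371094575, 'cx': 278.5085519843832, 'cy': 205.2594537430037, 'extrinsics': array([[ 0.87986431,  0.30192638, -0.36698673,  1.12673148],
       [ 0.47517499, -0.57015147,  0.67017612, -1.04483084],
       [-0.00689418, -0.76404696, -0.6451238 ,  1.17619356],
       [ 0.        ,  0.        ,  0.        ,  1.        ]])}
top {'fov_y': 55.6304460460265, 'cx': 276.52222206043166, 'cy': 212.78473770543397, 'extrinsics': array([[ 0.06413293, -0.97661509,  0.20520705,  0.32218527],
       [-0.99793246, -0.06189307,  0.01732215, -0.00373068],
       [-0.00421618, -0.2058937 , -0.97856528,  1.22575743],
       [ 0.        ,  0.        ,  0.        ,  1.        ]])}
wrist {'fov_y': 62.34421656482687, 'cx': 274.45680725059964, 'cy': 210.92452000628242, 'hand_eye': array([[ 4.95497954e-04, -9.53819324e-01, -3.00380511e-01,
         7.59544389e-02],
       [ 9.99999864e-01,  5.21030389e-04, -4.89701091e-06,
        -1.70944605e-04],
       [ 1.61178238e-04, -3.00380468e-01,  9.53819453e-01,
        -1.19983675e-01],
       [ 0.00000000e+00,  0.00000000e+00,  0.00000000e+00,
         1.00000000e+00]])}
```

View pics/s.png

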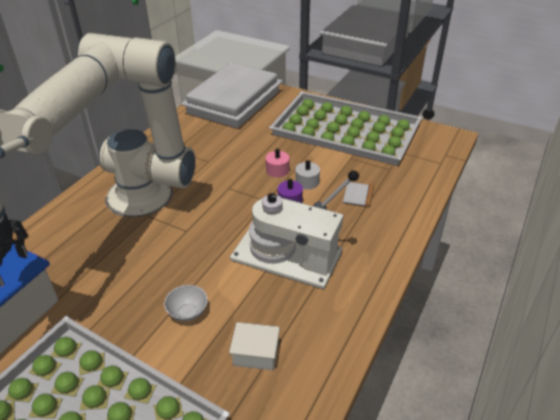

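View pics/t.png

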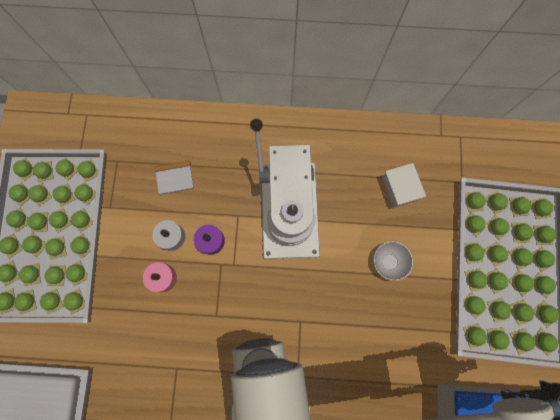

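The top view shows three caps: steel at (167,235), purple at (208,240) and pink at (157,277). The steel one fits the description, and the other two are the look-alikes. The adjuster is at (292,210). I'll enlarge both before reaching for anything.

```bash
python3 - <<'E'
from h import *
a=cv2.imread('pics/t.png');s=cv2.imread('pics/s.png')
g=lambda im,x,y,w,h,k:cv2.resize(im[y:y+h,x:x+w],None,fx=k,fy=k,interpolation=cv2.INTER_CUBIC)
c=np.hstack([g(a,252,180,80,60,5),g(a,135,210,80,60,5)])
d=np.hstack([g(s,240,180,80,60,5),g(s,260,145,80,60,5)])
cv2.imwrite('pics/crop.png',np.vstack([c,d]))
C=cam('top');S=cam('scene')
for n,u,v,z in [('knob',292,210,.225),('cap handle top',165,233,.092),('ctr',167.5,235,.058)]:
    p=plane(C,u,v,z);print(n,p,proj(S,p))
E
```

```text
knob [ 0.54187036 -0.02528518  0.225     ] [270.11238834 194.17623854]
cap handle top [0.48015614 0.33343881 0.092     ] [305.55908136 161.08942296]
ctr [0.4794     0.33540895 0.058     ] [305.36555456 168.67706991]
```

View pics/crop.png

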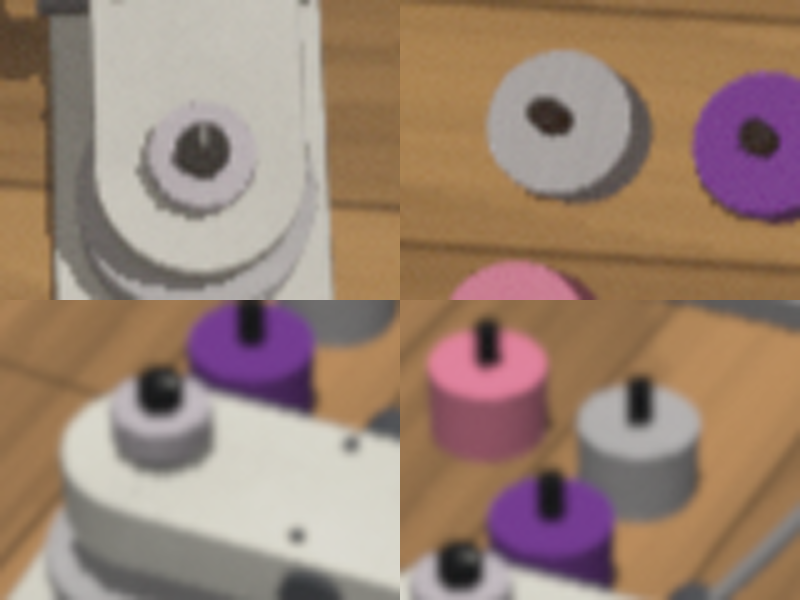

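The crop confirms the grey cap at top (165,233), with its black handle, as the steel one. The knob's white line points up in the picture, towards world +x. Next I'm moving over the adjuster for a closer look.

Request:
servo_tool(
  moves=[
    [[0.035,-0.03,-0.03],-8],
    [[0.07,-0.06,-0.06],-16],
    [[0.105,-0.09,-0.08],-24],
    [[0.14,-0.12,-0.08],-32],
    [[0.175,-0.15,-0.08],-40],
    [[0.21,-0.18,-0.08],-48],
    [[0.245,-0.21,-0.08],-56],
    [[0.28,-0.24,-0.08],-64],
  ],
  claw=0.085,
)

```text
time: 0.9
tool_pos: [0.3626, -0.2757, 0.333]
orientation: [[0.191, 0.982, -0.0], [0.982, -0.191, 0.0], [0.0, -0.0, -1.0]]
wrist_force: [-0.3, 0.1, 0.1]
opening: 0.085
```

```bash
python3 - <<'E'
from h import *
st=telemetry.read_state();R=st['orientation'];print(st['time'],st['tool_pos'],R,st['joint_positions'])
print(R.T@(np.array([.542,-.025,.33])-st['tool_pos']))
E
```

```text
0.9 [ 0.36259897 -0.27568584  0.33297193] [[ 1.91232510e-01  9.81544761e-01 -9.80747748e-05]
 [ 9.81544757e-01 -1.91232494e-01  1.54827950e-04]
 [ 1.33215479e-04 -1.25872918e-04 -9.99999983e-01]] [-7.24812168e-01 -2.61586478e-01  1.42094268e+00  5.55223245e-05
  1.98241252e+00 -5.32372288e-01]
[0.28036629 0.12815124 0.00299315]
```

Request:
servo_tool(
  moves=[
    [[0.04,0.018,0],-4],
    [[0.08,0.037,0],-8],
    [[0.12,0.055,0],-12],
    [[0.16,0.073,0],-16],
    [[0.2,0.091,0],-20],
    [[0.24,0.11,0],-23],
    [[0.28,0.128,0],-23],
    [[0.28,0.128,0],-23],
  ],
)

```text
time: 1.7
tool_pos: [0.5443, -0.0239, 0.3311]
orientation: [[-0.208, 0.978, -0.003], [0.978, 0.208, 0.002], [0.003, -0.002, -1.0]]
wrist_force: [-0.9, 0.0, -0.9]
opening: 0.0849
```

```bash
python3 - <<'E'
from h import *
st=telemetry.read_state();print(st['time'],st['tool_pos'],st['orientation'],st['joint_positions'],st['torque'])
snap('wrist','w1.png')
E
```

```text
1.7 [ 0.54431167 -0.02391603  0.33109136] [[-0.20770319  0.97818783 -0.0028218 ]
 [ 0.97818859  0.20770913  0.00200206]
 [ 0.00254451 -0.00234442 -0.99999401]] [-1.07343931e-01 -2.48819291e-02  1.21038623e+00  1.82401946e-03
  1.95910783e+00 -3.15885883e-01] [-0.01251483  0.0471156  -0.0042102 ]
```

View pics/w1.png

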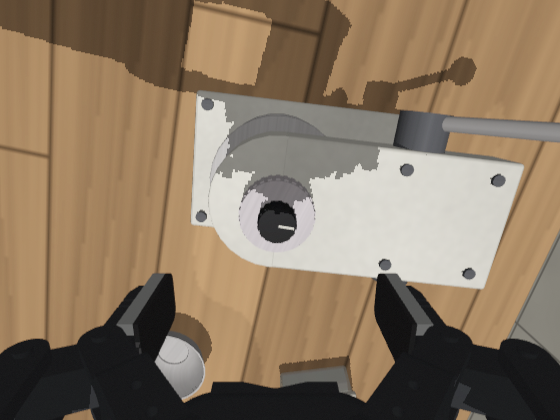

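The knob's top is at about (277,222) in the wrist picture, with the white line's end near (294,229). The ring surrounds it. Measuring now.

```bash
cat > knob.py <<'E'
from h import *
def knob(im,st,u0,v0,w=32):
    C=cam('wrist',st); g=cv2.cvtColor(im,cv2.COLOR_RGB2GRAY).astype(int)
    sub=g[v0-w:v0+w,u0-w:u0+w]
    m=(sub<75).astype(np.uint8); m=cv2.morphologyEx(m,cv2.MORPH_CLOSE,np.ones((7,7)))
    n,l,s,c=cv2.connectedComponentsWithStats(m); i=1+np.argmax(s[1:,4]); m=l==i
    vs,us=np.where(m); us=us+u0-w; vs=vs+v0-w
    # silhouettes of knob: near edge of top = bottom rows; compare w/ projected
    return C,us.min(),us.max(),vs.min(),vs.max(),sub,m
E
python3 - <<'E'
from knob import *
im=cv2.imread('pics/w1.png')[:,:,::-1]; st=telemetry.read_state()
C,a,b,c,d,sub,m=knob(im,st,277,220); print(a,b,c,d)
t=np.linspace(0,6.28,90)
def ext(p,r,z0,z1):
    q=np.array([proj(C,[p[0]+r*np.cos(x),p[1]+r*np.sin(x),z]) for z in(z0,z1) for x in t]); return q.min(0),q.max(0)
p=plane(C,277,222,.225)
for _ in range(6):
    lo,hi=ext(p,.014,.207,.225); e=np.array([(a+b)/2,(c+d)/2])-(lo+hi)/2; q=proj(C,p)+e; p=plane(C,*q,.225)
print('knob ctr',p,lo,hi,'top px',proj(C,p))
# white line
k=m&(sub>120); vs,us=np.where(k); pts=np.c_[us+277-32,vs+220-32]; print(pts.min(0),pts.max(0),len(pts))
far=[plane(C,u,v,.2255) for u,v in pts]; r=[np.hypot(*(f-p)[:2]) for f in far]; i=np.argmax(r); print('mark',far[i],r[i],'ang',np.degrees(np.arctan2(*(far[i]-p)[[1,0]])))
lo,hi=ext(p,.029,.187,.207); print('ring extents pred',lo,hi)
hsv=cv2.cvtColor(im,cv2.COLOR_RGB2HSV)
for v in (205,215):print([tuple(im[v,u]) for u in range(232,246,2)],[tuple(im[v,u]) for u in range(308,322,2)])
print([tuple(im[v,277]) for v in range(240,268,2)])
E
```

```text
258 296 201 242
knob ctr [ 0.54498229 -0.03041929  0.225     ] [256.80481102 198.96436776] [297.19518898 244.03563205] top px [276.99500785 225.33907129]
[278 225] [293 230] 51
mark [ 0.55653388 -0.03129637  0.2255    ] 0.011584838342356775 ang -4.341990477120824
ring extents pred [237.85934171 173.3689897 ] [315.9737319  252.99345475]
[(np.uint8(219), np.uint8(218), np.uint8(210)), (np.uint8(219), np.uint8(217), np.uint8(210)), (np.uint8(220), np.uint8(218), np.uint8(211)), (np.uint8(221), np.uint8(219), np.uint8(211)), (np.uint8(210), np.uint8(204), np.uint8(207)), (np.uint8(207), np.uint8(201), np.uint8(203)), (np.uint8(206), np.uint8(200), np.uint8(202))] [(np.uint8(209), np.uint8(203), np.uint8(206)), (np.uint8(209), np.uint8(204), np.uint8(205)), (np.uint8(198), np.uint8(193), np.uint8(195)), (np.uint8(201), np.uint8(198), np.uint8(192)), (np.uint8(221), np.uint8(219), np.uint8(211)), (np.uint8(220), np.uint8(218), np.uint8(210)), (np.uint8(219), np.uint8(217), np.uint8(209))]
[(np.uint8(222), np.uint8(220), np.uint8(212)), (np.uint8(222), np.uint8(221), np.uint8(212)), (np.uin
[... 510 characters left out ...]
 (np.uint8(218), np.uint8(215), np.uint8(208))]
[(np.uint8(47), np.uint8(46), np.uint8(47)), (np.uint8(49), np.uint8(48), np.uint8(48)), (np.uint8(205), np.uint8(199), np.uint8(201)), (np.uint8(207), np.uint8(201), np.uint8(204)), (np.uint8(208), np.uint8(202), np.uint8(205)), (np.uint8(208), np.uint8(201), np.uint8(204)), (np.uint8(213), np.uint8(210), np.uint8(206)), (np.uint8(215), np.uint8(213), np.uint8(206)), (np.uint8(215), np.uint8(212), np.uint8(205)), (np.uint8(215), np.uint8(213), np.uint8(205)), (np.uint8(216), np.uint8(214), np.uint8(206)), (np.uint8(217), np.uint8(215), np.uint8(207)), (np.uint8(217), np.uint8(215), np.uint8(207)), (np.uint8(206), np.uint8(204), np.uint8(197))]
```

Request:
servo_tool(
  moves=[
    [[-0.006,0,0],8],
    [[-0.006,0,0],16],
    [[-0.006,0,0],24],
    [[-0.006,0,0],32],
    [[-0.006,0,0],40],
    [[-0.006,0,0],48],
    [[-0.006,0,0],56],
    [[-0.006,0,0],60],
  ],
)

```text
time: 2.55
tool_pos: [0.5432, -0.0352, 0.3333]
orientation: [[0.751, 0.66, -0.0], [0.66, -0.751, -0.0], [-0.0, 0.0, -1.0]]
wrist_force: [0.1, -0.1, 0.2]
opening: 0.0851
```

Request:
servo_tool(
  moves=[
    [[0,0,0],0],
    [[0,0,0],0],
  ],
)

```text
time: 2.75
tool_pos: [0.5434, -0.0347, 0.3334]
orientation: [[0.746, 0.665, -0.0], [0.665, -0.746, -0.0], [-0.0, 0.0, -1.0]]
wrist_force: [0.8, -0.5, 0.1]
opening: 0.0847
```

```bash
cat > fit.py <<'E'
from knob import *
t=np.linspace(0,6.28,90)
def fit(im,st,w=34,p0=(.545,-.0297)):
    C=cam('wrist',st)
    u0,v0=proj(C,[*p0,.216]).astype(int)
    C,a,b,c,d,sub,m=knob(im,st,u0,v0,w)
    p=np.array([*p0,.225])
    for _ in range(8):
        q=np.array([proj(C,[p[0]+.014*np.cos(x),p[1]+.014*np.sin(x),z]) for z in(.207,.225) for x in t]);lo,hi=q.min(0),q.max(0)
        e=np.array([(a+b)/2,(c+d)/2])-(lo+hi)/2; p=plane(C,*(proj(C,p)+e),.225)
    k=cv2.erode(m.astype(np.uint8),np.ones((3,3)))>0
    vs,us=np.where(k&(sub>120)); far=np.array([plane(C,u+u0-w,v+v0-w,.2255) for u,v in zip(us,vs)])
    far=far[np.hypot(*(far-p)[:,:2].T)<.013]
    L=far[:,:2]; dvec=np.linalg.svd(L-L.mean(0))[2][0]; dvec*=np.sign(dvec@(L.mean(0)-p[:2]))
    print('ext',a,b,c,d,'pred',lo.round(1),hi.round(1),'ctr',p.round(4),'line deg',np.degrees(np.arctan2(dvec[1],dvec[0])).round(1),'n',len(L))
    return p
E
python3 - <<'E'
from fit import *
st=telemetry.read_state(); R=st['orientation'];print(st['time'],st['tool_pos'],R[:,0],st['joint_positions'][5],st['torque'],st['wrist_force'])
im=snap('wrist','w2.png'); p2=fit(im,st)
p1=np.array([.5450,-.0304]);y1=np.array([[-.2077,.9782],[.9782,.2077]]); y2=R[:2,:2]
e=np.linalg.solve(y1-y2,p1-p2[:2]); print('tool err',e,'true',p1-y1@e,p2[:2]-y2@e)
E
```

```text
2.75 [ 0.54340518 -0.03469836  0.33335688] [ 7.46487327e-01  6.65399616e-01 -1.46850748e-04] 0.7165543217060669 [ 0.0053427   0.01389611 -0.01185503] [ 0.78976122 -0.53805829  0.0828066 ]
ext 251 290 184 225 pred [250.1 182.1] [290.9 226.9] ctr [ 0.5461 -0.028   0.225 ] line deg 2.0 n 21
tool err [ 0.00028047 -0.00263275] true [ 0.54763361 -0.03012754] [ 0.54763361 -0.03012754]
```

Request:
servo_tool(
  moves=[
    [[0.006,-0.002,0.01],-8],
    [[0.006,-0.002,0.02],-16],
    [[0.006,-0.002,0.03],-24],
    [[0.006,-0.002,0.04],-32],
    [[0.006,-0.002,0.04],-40],
    [[0.006,-0.002,0.04],-48],
    [[0.006,-0.002,0.04],-56],
    [[0.006,-0.002,0.04],-60],
  ],
)

```text
time: 3.6
tool_pos: [0.5468, -0.0287, 0.2932]
orientation: [[-0.208, 0.978, -0.0], [0.978, 0.208, -0.0], [-0.0, -0.0, -1.0]]
wrist_force: [-0.7, -0.4, -0.5]
opening: 0.085
```

Request:
servo_tool(
  moves=[
    [[0,0,0],0],
    [[0,0,0],0],
    [[0,0,0],0],
  ],
)

```text
time: 3.9
tool_pos: [0.5469, -0.0286, 0.2933]
orientation: [[-0.201, 0.98, 0.0], [0.98, 0.201, -0.0], [-0.0, 0.0, -1.0]]
wrist_force: [0.5, -0.8, -0.1]
opening: 0.0847
```

```bash
python3 - <<'E'
from fit import *
st=telemetry.read_state(); R=st['orientation'];print(st['time'],st['tool_pos'],R,st['joint_positions'][5])
im=snap('wrist','w3.png'); p2=fit(im,st,44,(.546,-.029))
p1=np.array([.5461,-.0280]);y1=np.array([[.746,.665],[.665,-.746]]); y2=R[:2,:2]
e=np.linalg.solve(y1-y2,p1-p2[:2]); q=p1-y1@e;print('tool err',e,'true',q)
print(R.T@(np.append(q,.2)-st['tool_pos']))
E
```

```text
3.9 [ 0.54686803 -0.02858276  0.2933018 ] [[-2.00879518e-01  9.79615955e-01  1.33231315e-05]
 [ 9.79615954e-01  2.00879518e-01 -3.46672143e-05]
 [-3.66369005e-05  6.08761888e-06 -9.99999999e-01]] -0.3165934853013938
ext 251 297 209 258 pred [250.  206.6] [298.  260.4] ctr [ 0.5457 -0.028   0.225 ] line deg 2.3 n 20
tool err [ 0.00036889 -0.00015591] true [ 0.54592849 -0.02836162]
[ 0.00040878 -0.00087654  0.09330178]
```

Request:
servo_tool(
  moves=[
    [[0,-0.001,0.02],0],
    [[0,-0.001,0.04],0],
    [[0,-0.001,0.055],0],
    [[0,-0.001,0.07],0],
    [[0,-0.001,0.08],0],
    [[0,-0.001,0.09],0],
    [[0,-0.001,0.09],0],
    [[0,-0.001,0.09],0],
  ],
)

```text
time: 4.75
tool_pos: [0.546, -0.0287, 0.2036]
orientation: [[-0.202, 0.979, 0.0], [0.979, 0.202, -0.0], [-0.0, 0.0, -1.0]]
wrist_force: [-0.8, -0.3, 0.3]
opening: 0.0852
```

Request:
servo_tool(
  moves=[
    [[0,0,0],0],
    [[0,0,0],0],
    [[0,0,0],0],
    [[0,0,0],0],
    [[0,0,0],0],
  ],
  claw=0.05,
  newtons=40,
)

```text
time: 5.25
tool_pos: [0.5465, -0.0287, 0.2046]
orientation: [[-0.202, 0.979, 0.003], [0.979, 0.202, -0.0], [-0.001, 0.003, -1.0]]
wrist_force: [1.5, 0.3, 5.5]
opening: 0.0568
```

```bash
cat > s.py <<'E'
from h import *
st=telemetry.read_state(); print(st['time'],'tool',st['tool_pos'].round(4),'yaw',np.degrees(np.arctan2(st['orientation'][1,0],st['orientation'][0,0])).round(2),'F',st['wrist_force'].round(2),'M',st['torque'].round(3),'op',round(st['opening'],4),'q6',st['joint_positions'][5].round(3),'eff6',st['effort'][5].round(3))
E
python3 s.py
```

```text
5.25 tool [ 0.5465 -0.0287  0.2046] yaw 101.66 F [1.55 0.35 5.54] M [ 0.085 -0.252  0.013] op 0.0568 q6 -0.318 eff6 -0.015
```

Request:
servo_tool(
  moves=[
    [[0,0,0],2],
    [[0,0,0],5],
    [[0,0,0],8],
    [[0,0,0],11],
    [[0,0,0],14],
    [[0,0,0],16],
    [[0,0,0],16],
  ],
)

```text
time: 5.95
tool_pos: [0.5465, -0.0287, 0.2046]
orientation: [[0.077, 0.997, 0.003], [0.997, -0.077, -0.0], [0.0, 0.003, -1.0]]
wrist_force: [0.4, 0.3, 5.6]
opening: 0.0565
```

```bash
python3 s.py
```

```text
5.95 tool [ 0.5465 -0.0287  0.2046] yaw 85.6 F [0.36 0.27 5.6 ] M [ 0.07  -0.296 -0.131] op 0.0565 q6 -0.038 eff6 0.136
```

Request:
servo_tool(
  moves=[
    [[0,0,0],1],
    [[0,0,0],2],
    [[0,0,0],3],
    [[0,0,0],4],
    [[0,0,0],4],
  ],
)

```text
time: 6.45
tool_pos: [0.5465, -0.0287, 0.2045]
orientation: [[0.146, 0.989, 0.003], [0.989, -0.146, -0.0], [0.0, 0.003, -1.0]]
wrist_force: [1.1, 0.9, 5.2]
opening: 0.0568
```

```bash
python3 s.py
```

```text
6.45 tool [ 0.5465 -0.0287  0.2045] yaw 81.63 F [1.07 0.85 5.25] M [ 0.095 -0.244 -0.116] op 0.0568 q6 0.031 eff6 -0.018
```

Request:
servo_tool(
  moves=[
    [[0,0,0],1],
    [[0,0,0],2],
    [[0,0,0],3],
    [[0,0,0],4],
    [[0,0,0],4],
  ],
)

```text
time: 6.95
tool_pos: [0.5465, -0.0287, 0.2046]
orientation: [[0.214, 0.977, 0.003], [0.977, -0.214, -0.0], [0.0, 0.002, -1.0]]
wrist_force: [1.3, 0.3, 5.2]
opening: 0.0567
```

```bash
python3 s.py
```

```text
6.95 tool [ 0.5465 -0.0287  0.2046] yaw 77.63 F [1.3  0.33 5.2 ] M [ 0.101 -0.252 -0.128] op 0.0567 q6 0.101 eff6 -0.018
```

Request:
servo_tool(
  moves=[
    [[0,0,0],1],
    [[0,0,0],2],
    [[0,0,0],3],
    [[0,0,0],4],
    [[0,0,0],4],
  ],
)

```text
time: 7.45
tool_pos: [0.5464, -0.0287, 0.2046]
orientation: [[0.282, 0.959, 0.002], [0.959, -0.282, -0.0], [0.001, 0.002, -1.0]]
wrist_force: [0.6, 0.9, 6.6]
opening: 0.0569
```

```bash
python3 s.py
```

```text
7.45 tool [ 0.5464 -0.0287  0.2046] yaw 73.63 F [0.62 0.94 6.56] M [ 0.054 -0.21  -0.138] op 0.0569 q6 0.171 eff6 -0.018
```

Request:
servo_tool(
  moves=[
    [[0,0,0],1],
    [[0,0,0],2],
    [[0,0,0],3],
    [[0,0,0],4],
    [[0,0,0],4],
  ],
)

```text
time: 7.95
tool_pos: [0.5464, -0.0287, 0.2046]
orientation: [[0.348, 0.937, 0.002], [0.937, -0.348, -0.0], [0.001, 0.002, -1.0]]
wrist_force: [1.4, 0.9, 5.2]
opening: 0.0566
```

```bash
python3 s.py
```

```text
7.95 tool [ 0.5464 -0.0287  0.2046] yaw 69.63 F [1.38 0.88 5.21] M [ 0.008 -0.298 -0.166] op 0.0566 q6 0.241 eff6 -0.018
```

Request:
servo_tool(
  moves=[
    [[0,0,0],1],
    [[0,0,0],2],
    [[0,0,0],3],
    [[0,0,0],3],
    [[0,0,0],3],
  ],
)

```text
time: 8.45
tool_pos: [0.5464, -0.0286, 0.2046]
orientation: [[0.396, 0.918, 0.002], [0.918, -0.396, -0.0], [0.001, 0.002, -1.0]]
wrist_force: [1.3, 0.6, 5.3]
opening: 0.0565
```

```bash
python3 s.py
```

```text
8.45 tool [ 0.5464 -0.0286  0.2046] yaw 66.65 F [1.26 0.63 5.34] M [ 0.028 -0.213 -0.15 ] op 0.0565 q6 0.293 eff6 -0.144
```

Request:
servo_tool(
  moves=[
    [[0,0,0],1],
    [[0,0,0],2],
    [[0,0,0],3],
    [[0,0,0],4],
    [[0,0,0],4],
  ],
)

```text
time: 8.95
tool_pos: [0.5464, -0.0287, 0.2046]
orientation: [[0.46, 0.888, 0.002], [0.888, -0.46, -0.0], [0.001, 0.002, -1.0]]
wrist_force: [0.3, 1.3, 4.9]
opening: 0.0566
```

```bash
python3 s.py
```

```text
8.95 tool [ 0.5464 -0.0287  0.2046] yaw 62.63 F [0.35 1.25 4.95] M [ 0.082 -0.199 -0.154] op 0.0566 q6 0.363 eff6 -0.018
```

Request:
servo_tool(
  moves=[
    [[0,0,0],1],
    [[0,0,0],2],
    [[0,0,0],3],
    [[0,0,0],4],
    [[0,0,0],4],
  ],
)

```text
time: 9.45
tool_pos: [0.5464, -0.0286, 0.2046]
orientation: [[0.52, 0.854, 0.002], [0.854, -0.52, -0.0], [0.001, 0.002, -1.0]]
wrist_force: [1.6, 1.3, 6.6]
opening: 0.057
```

```bash
python3 s.py
```

```text
9.45 tool [ 0.5464 -0.0286  0.2046] yaw 58.63 F [1.63 1.31 6.62] M [ 0.05  -0.181 -0.144] op 0.057 q6 0.433 eff6 -0.018
```

Request:
servo_tool(
  moves=[
    [[0,0,0],1],
    [[0,0,0],2],
    [[0,0,0],3],
    [[0,0,0],4],
    [[0,0,0],4],
  ],
)

```text
time: 9.95
tool_pos: [0.5464, -0.0286, 0.2046]
orientation: [[0.579, 0.815, 0.002], [0.815, -0.579, -0.0], [0.001, 0.002, -1.0]]
wrist_force: [2.3, 0.9, 6.0]
opening: 0.0565
```

```bash
python3 s.py
```

```text
9.95 tool [ 0.5464 -0.0286  0.2046] yaw 54.63 F [2.26 0.93 5.95] M [ 0.051 -0.227 -0.152] op 0.0565 q6 0.503 eff6 -0.017
```

Request:
servo_tool(
  moves=[
    [[0,0,0],1],
    [[0,0,0],2],
    [[0,0,0],3],
    [[0,0,0],4],
    [[0,0,0],4],
  ],
)

```text
time: 10.45
tool_pos: [0.5464, -0.0286, 0.2046]
orientation: [[0.634, 0.773, 0.002], [0.773, -0.634, -0.0], [0.001, 0.002, -1.0]]
wrist_force: [0.6, 0.5, 6.4]
opening: 0.0568
```

```bash
python3 s.py
```

```text
10.45 tool [ 0.5464 -0.0286  0.2046] yaw 50.64 F [0.6  0.46 6.37] M [-0.006 -0.229 -0.126] op 0.0568 q6 0.572 eff6 -0.017
```

Request:
servo_tool(
  moves=[
    [[0,0,0],1],
    [[0,0,0],2],
    [[0,0,0],3],
    [[0,0,0],4],
    [[0,0,0],4],
  ],
)

```text
time: 10.95
tool_pos: [0.5464, -0.0286, 0.2046]
orientation: [[0.687, 0.727, 0.002], [0.727, -0.687, -0.0], [0.001, 0.002, -1.0]]
wrist_force: [1.7, -0.7, 6.2]
opening: 0.0567
```

```bash
python3 s.py
```

```text
10.95 tool [ 0.5464 -0.0286  0.2046] yaw 46.64 F [ 1.72 -0.66  6.16] M [ 0.035 -0.188 -0.115] op 0.0567 q6 0.642 eff6 -0.017
```

Request:
servo_tool(
  moves=[
    [[0,0,0],1],
    [[0,0,0],2],
    [[0,0,0],3],
    [[0,0,0],4],
    [[0,0,0],4],
  ],
)

```text
time: 11.45
tool_pos: [0.5464, -0.0286, 0.2046]
orientation: [[0.736, 0.677, 0.002], [0.677, -0.736, -0.0], [0.002, 0.002, -1.0]]
wrist_force: [0.1, 0.6, 5.7]
opening: 0.0566
```

```bash
python3 s.py
```

```text
11.45 tool [ 0.5464 -0.0286  0.2046] yaw 42.64 F [0.07 0.65 5.67] M [ 0.025 -0.172 -0.139] op 0.0566 q6 0.712 eff6 -0.017
```

Request:
servo_tool(
  moves=[
    [[0,0,0],1],
    [[0,0,0],2],
    [[0,0,0],3],
    [[0,0,0],4],
    [[0,0,0],4],
  ],
)

```text
time: 11.95
tool_pos: [0.5463, -0.0286, 0.2046]
orientation: [[0.781, 0.624, 0.002], [0.624, -0.781, -0.0], [0.002, 0.001, -1.0]]
wrist_force: [1.2, 0.6, 6.0]
opening: 0.0564
```

```bash
python3 s.py
```

```text
11.95 tool [ 0.5463 -0.0286  0.2046] yaw 38.63 F [1.2  0.59 5.96] M [-0.001 -0.148 -0.102] op 0.0564 q6 0.782 eff6 -0.017
```

Request:
servo_tool(
  moves=[
    [[0,0,0],1],
    [[0,0,0],2],
    [[0,0,0],3],
    [[0,0,0],4],
    [[0,0,0],4],
  ],
)

```text
time: 12.45
tool_pos: [0.5463, -0.0286, 0.2046]
orientation: [[0.823, 0.568, 0.002], [0.568, -0.823, -0.0], [0.002, 0.001, -1.0]]
wrist_force: [0.3, 0.4, 5.4]
opening: 0.0572
```

```bash
python3 s.py
```

```text
12.45 tool [ 0.5463 -0.0286  0.2046] yaw 34.64 F [0.26 0.45 5.36] M [ 0.031 -0.118 -0.18 ] op 0.0572 q6 0.852 eff6 -0.017
```

Request:
servo_tool(
  moves=[
    [[0,0,0],0.5],
    [[0,0,0],1],
    [[0,0,0],1.5],
    [[0,0,0],2],
    [[0,0,0],2],
  ],
)

```text
time: 12.95
tool_pos: [0.5463, -0.0286, 0.2045]
orientation: [[0.842, 0.54, 0.002], [0.54, -0.842, -0.0], [0.002, 0.001, -1.0]]
wrist_force: [-0.3, 0.5, 5.5]
opening: 0.0565
```

```bash
python3 s.py
```

```text
12.95 tool [ 0.5463 -0.0286  0.2045] yaw 32.66 F [-0.34  0.53  5.46] M [ 0.008 -0.155 -0.012] op 0.0565 q6 0.886 eff6 0.03
```

```bash
python3 - <<'E'
from h import *
for i in range(4):
    snap('wrist','w4.png' if i==0 else None); st=telemetry.read_state(); print(st['time'],st['torque'].round(3),st['wrist_force'].round(2),st['joint_positions'][5],st['opening'])
E
```

```text
13.0 [ 0.049 -0.132 -0.008] [1.02 1.13 5.03] 0.8861525811832179 0.0569031908592188
13.05 [ 0.049 -0.194 -0.032] [0.1  1.08 6.49] 0.8861857157343213 0.056637022994438437
13.1 [ 0.069 -0.099 -0.084] [0.44 1.1  6.43] 0.8861523069729627 0.056523454799482106
13.15 [ 0.011 -0.121 -0.047] [0.09 0.74 5.82] 0.8861598538919946 0.05674442971963051
```

View pics/w4.png

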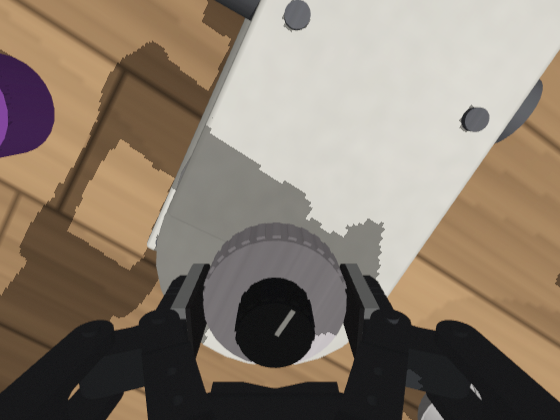

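The ring is between the pads and the knob line is visible from about (278,335) to (293,313). Readings at rest relax below the drag, so from here I'll read the torque while the ring is still moving.

Request:
servo_tool(
  moves=[
    [[0,0,0],1],
    [[0,0,0],2],
    [[0,0,0],3],
  ],
)

```text
time: 13.45
tool_pos: [0.5463, -0.0286, 0.2046]
orientation: [[0.869, 0.495, 0.002], [0.495, -0.869, -0.0], [0.002, 0.001, -1.0]]
wrist_force: [0.7, 1.2, 6.0]
opening: 0.057
```

```bash
python3 s.py; python3 - <<'E'
from h import *
for i in range(3):
    im=snap('wrist','w5.png'); st=telemetry.read_state(); print(st['time'],st['torque'].round(3),st['joint_positions'][5])
from fit import *
fit(im,st,60,(.5459,-.0284))
E
```

```text
13.45 tool [ 0.5463 -0.0286  0.2046] yaw 29.64 F [0.74 1.19 5.98] M [ 0.038 -0.129  0.176] op 0.057 q6 0.939 eff6 -0.08
13.5 [ 0.026 -0.123  0.011] 0.9398804453870899
13.55 [ 0.03  -0.131 -0.152] 0.938964510832448
13.6 [ 0.091 -0.123 -0.187] 0.9387101401843898
ext 234 315 278 367 pred [233.2 274.5] [315.8 370.5] ctr [ 0.546  -0.0284  0.225 ] line deg 2.1 n 108
```

```bash
cat > m.py <<'E'
from h import *
M=[]
for i in range(6):
    optics.snapshot('wrist'); st=telemetry.read_state(); M.append(st['torque'][2])
print(np.round(M,3),np.mean(M[2:]).round(3),'q6',st['joint_positions'][5].round(4),'t',st['time'])
E
python3 m.py
```

```text
[-0.118 -0.148 -0.117 -0.125 -0.177 -0.165] -0.146 q6 0.9387 t 13.9
```

Request:
servo_tool(
  moves=[
    [[0,0,0],0.8],
    [[0,0,0],1.4],
    [[0,0,0],1.8],
    [[0,0,0],2],
  ],
)

```text
time: 14.3
tool_pos: [0.5463, -0.0286, 0.2046]
orientation: [[0.886, 0.464, 0.002], [0.464, -0.886, -0.0], [0.002, 0.001, -1.0]]
wrist_force: [0.0, 0.9, 6.1]
opening: 0.0568
```

```bash
python3 m.py
```

```text
[0.024 0.024 0.044 0.033 0.03  0.072] 0.045 q6 0.9733 t 14.6
```

Request:
servo_tool(
  moves=[
    [[0,0,0],1],
    [[0,0,0],2],
    [[0,0,0],3],
    [[0,0,0],3],
  ],
)

```text
time: 15.0
tool_pos: [0.5463, -0.0286, 0.2046]
orientation: [[0.909, 0.417, 0.002], [0.417, -0.909, -0.0], [0.002, 0.001, -1.0]]
wrist_force: [0.5, 2.4, 6.1]
opening: 0.0567
```

```bash
python3 m.py
```

```text
[ 0.026  0.014  0.037  0.009 -0.015  0.05 ] 0.02 q6 1.0257 t 15.3
```

Request:
servo_tool(
  moves=[
    [[0,0,0],0.7],
  ],
)

```text
time: 15.4
tool_pos: [0.5463, -0.0285, 0.2046]
orientation: [[0.914, 0.407, 0.002], [0.407, -0.914, -0.0], [0.002, 0.001, -1.0]]
wrist_force: [1.7, 1.1, 6.0]
opening: 0.0565
```

```bash
python3 s.py
```

```text
15.4 tool [ 0.5463 -0.0285  0.2046] yaw 23.99 F [1.74 1.14 5.99] M [ 0.005 -0.114  0.367] op 0.0565 q6 1.038 eff6 0.105
```

Request:
servo_tool(
  moves=[
    [[0,0,0],0.7],
  ],
)

```text
time: 15.5
tool_pos: [0.5463, -0.0285, 0.2046]
orientation: [[0.919, 0.395, 0.002], [0.395, -0.919, -0.0], [0.002, 0.001, -1.0]]
wrist_force: [-0.2, 1.3, 6.7]
opening: 0.0567
```

```bash
python3 s.py
```

```text
15.5 tool [ 0.5463 -0.0285  0.2046] yaw 23.28 F [-0.17  1.32  6.74] M [-0.036 -0.091  0.393] op 0.0567 q6 1.05 eff6 0.227
```

Request:
servo_tool(
  moves=[
    [[0,0,0],0.7],
  ],
)

```text
time: 15.6
tool_pos: [0.5463, -0.0285, 0.2046]
orientation: [[0.923, 0.384, 0.002], [0.384, -0.923, -0.0], [0.002, 0.001, -1.0]]
wrist_force: [-0.3, 1.4, 6.2]
opening: 0.0569
```

```bash
python3 s.py; python3 m.py
```

```text
15.6 tool [ 0.5463 -0.0285  0.2046] yaw 22.59 F [-0.25  1.41  6.22] M [-0.031 -0.129  0.482] op 0.0569 q6 1.062 eff6 0.274
[0.283 0.169 0.185 0.195 0.2   0.188] 0.192 q6 1.0621 t 15.9
```

Resistance reads as +Mz. In motion it rose 0.37, 0.39, 0.48 N m, which is about 0.32 above the 0.15 drag, so the ring is snug. I'm releasing it and rising.

Request:
servo_tool(
  moves=[
    [[0,0,0],0],
    [[0,0,0],0],
    [[0,0,0],0],
    [[0,0,0],0],
  ],
  claw=0.085,
)

```text
time: 16.3
tool_pos: [0.5458, -0.0287, 0.2028]
orientation: [[0.924, 0.383, -0.001], [0.383, -0.924, 0.0], [-0.001, -0.0, -1.0]]
wrist_force: [-0.2, 0.6, -0.5]
opening: 0.0848
```

Request:
servo_tool(
  moves=[
    [[0,0,-0.02],0],
    [[0,0,-0.05],0],
    [[0,0,-0.09],0],
    [[0,0,-0.13],0],
    [[0,0,-0.13],0],
    [[0,0,-0.13],0],
    [[0,0,-0.13],0],
  ],
)

```text
time: 17.0
tool_pos: [0.5458, -0.0287, 0.3316]
orientation: [[0.924, 0.384, -0.002], [0.384, -0.924, 0.0], [-0.002, -0.001, -1.0]]
wrist_force: [0.4, 0.4, -0.7]
opening: 0.0851
```

```bash
python3 - <<'E'
from fit import *
st=telemetry.read_state(); im=snap('wrist','w6.png'); fit(im,st,36,(.5459,-.0284))
R=st['orientation'];print(st['time'],st['tool_pos'],R[:,0],st['joint_positions'],st['torque'],st['opening'])
print(R.T@(np.array([.478,.333,.34])-st['tool_pos']))
E
```

```text
ext 255 294 192 234 pred [254.2 190.4] [294.8 235.6] ctr [ 0.5459 -0.0283  0.225 ] line deg 2.3 n 23
17.0 [ 0.54577143 -0.02872013  0.33158434] [ 0.92351976  0.38354467 -0.00217708] [-1.14793580e-01 -2.04544697e-02  1.20513459e+00 -5.95468687e-05
  1.95937415e+00  1.06234907e+00] [-0.03352553  0.00264974  0.0361687 ] 0.08510851591893481
[ 0.07612925 -0.36005955 -0.00816728]
```

Request:
servo_tool(
  moves=[
    [[0.01,-0.047,0],0],
    [[0.02,-0.094,0],0],
    [[0.03,-0.141,0],0],
    [[0.04,-0.188,0.02],0],
    [[0.05,-0.235,0.04],0],
    [[0.06,-0.282,0.06],0],
    [[0.07,-0.329,0.07],0],
    [[0.076,-0.36,0.08],0],
  ],
  claw=0.06,
)

```text
time: 17.85
tool_pos: [0.4763, 0.3351, 0.2502]
orientation: [[0.923, 0.385, -0.004], [0.385, -0.923, -0.002], [-0.004, 0.0, -1.0]]
wrist_force: [0.1, 0.1, 0.1]
opening: 0.0602
```

Request:
servo_tool(
  moves=[
    [[0,0,0],0],
    [[0,0,0],0],
    [[0,0,0],0],
    [[0,0,0],0],
  ],
)

```text
time: 18.25
tool_pos: [0.4786, 0.3317, 0.2538]
orientation: [[0.924, 0.382, 0.001], [0.382, -0.924, 0.0], [0.001, 0.0, -1.0]]
wrist_force: [0.7, -0.1, -0.3]
opening: 0.0602
```

```bash
python3 - <<'E'
from h import *
st=telemetry.read_state(); im=snap('wrist','w7.png')
R=st['orientation'];print(st['time'],st['tool_pos'],R[:,0]);np.save('st7.npy',st,allow_pickle=True)
C=cam('wrist',st);print(proj(C,[.478,.333,.092]),proj(C,[.478,.333,.058]))
E
```

```text
18.25 [0.47861507 0.33168763 0.25380544] [9.24221235e-01 3.81856677e-01 7.65991401e-04]
[273.05156346 196.66660249] [273.19552897 187.1824301 ]
```

View pics/w7.png

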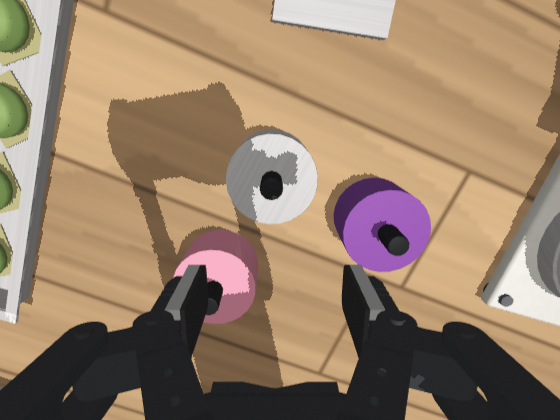

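The steel cap's top is centred near (272,178) and its handle top near (272,189). Purple is at (390,230) and pink at (215,275).

```bash
python3 - <<'E'
from h import *
st=np.load('st7.npy',allow_pickle=True).item(); C=cam('wrist',st); im=cv2.imread('pics/w7.png')
hsv=cv2.cvtColor(im,cv2.COLOR_BGR2HSV)
m=((hsv[...,1]<30)&(hsv[...,2]>110)).astype(np.uint8)[120:235,215:330]; m=cv2.morphologyEx(m,cv2.MORPH_CLOSE,np.ones((5,5)))
c=max(cv2.findContours(m,0,1)[0],key=cv2.contourArea); c=cv2.convexHull(c); (u,v),(w,h),a=cv2.fitEllipse(c);print('top',u+215,v+120,w,h,plane(C,u+215,v+120,.058))
k=(hsv[...,2]<70).astype(np.uint8)[150:215,245:300]
c=max(cv2.findContours(k,0,1)[0],key=cv2.contourArea);x,y,w,h=cv2.boundingRect(c);print('handle',x+245,y+150,w,h)
# top disc is at far-from? use bottom w x w circle
R=st['orientation']
f=C[0]
p=plane(C,x+245+w/2-.5,y+150+h-.5-w/2,.092);print('handle top',p, 'tool',R.T@(p-st['tool_pos']))
E
```

```text
top 271.39159393310547 177.1734161376953 90.66171264648438 92.93095397949219 [0.48614821 0.33816678 0.058     ]
handle 260 171 23 29
handle top [0.48425865 0.33743078 0.092     ] tool [ 0.00728503 -0.0031809   0.16181052]
```

Request:
servo_tool(
  moves=[
    [[0.008,-0.003,0.03],0],
    [[0.008,-0.003,0.06],0],
    [[0.008,-0.003,0.09],0],
    [[0.008,-0.003,0.115],0],
    [[0.008,-0.003,0.135],0],
    [[0.008,-0.003,0.15],0],
    [[0.008,-0.003,0.16],0],
    [[0.008,-0.003,0.165],0],
  ],
)

```text
time: 19.1
tool_pos: [0.4844, 0.3383, 0.0878]
orientation: [[0.924, 0.383, -0.0], [0.383, -0.924, -0.0], [-0.0, 0.0, -1.0]]
wrist_force: [-1.0, -0.2, 0.3]
opening: 0.0601
```

Request:
servo_tool(
  moves=[
    [[0,0,0],0],
    [[0,0,0],0],
    [[0,0,0],0],
    [[0,0,0],0],
    [[0,0,0],0],
    [[0,0,0],0],
  ],
  claw=0.01,
  newtons=60,
)

```text
time: 19.7
tool_pos: [0.4849, 0.339, 0.0895]
orientation: [[0.924, 0.383, 0.002], [0.383, -0.924, 0.001], [0.002, -0.0, -1.0]]
wrist_force: [0.1, -2.0, 4.4]
opening: 0.0181
```

```bash
python3 s.py
```

```text
19.7 tool [0.4849 0.339  0.0895] yaw 22.55 F [ 0.12 -1.98  4.44] M [-0.093 -0.063 -0.035] op 0.0181 q6 1.73 eff6 0.004
```

Request:
servo_tool(
  moves=[
    [[0,0,-0.01],0],
    [[0,0,-0.04],0],
    [[0,0,-0.08],0],
    [[0,0,-0.12],0],
    [[0,0,-0.16],0],
    [[0,0,-0.2],0],
    [[0,0,-0.24],0],
    [[0,0,-0.265],0],
  ],
)

```text
time: 20.5
tool_pos: [0.4839, 0.3388, 0.3568]
orientation: [[0.923, 0.384, 0.002], [0.384, -0.923, 0.002], [0.003, -0.001, -1.0]]
wrist_force: [0.7, 1.0, -2.0]
opening: 0.0181
```

Request:
servo_tool(
  moves=[
    [[0,0,0],0],
    [[0,0,0],0],
    [[0,0,0],0],
  ],
)

```text
time: 20.8
tool_pos: [0.484, 0.3387, 0.3501]
orientation: [[0.923, 0.384, -0.004], [0.384, -0.923, -0.002], [-0.005, 0.001, -1.0]]
wrist_force: [0.2, 0.1, -3.7]
opening: 0.0179
```

```bash
python3 s.py; python3 - <<'E'
from h import *
st=telemetry.read_state(); im=snap('wrist','w8.png');np.save('st8.npy',st,allow_pickle=True)
R=st['orientation'];d=np.array([.546,-.0285,.355])-st['tool_pos'];print(R.T@d)
E
```

```text
20.8 tool [0.484  0.3387 0.3501] yaw 22.56 F [ 0.24  0.13 -3.74] M [-0.007 -0.093 -0.042] op 0.0179 q6 1.73 eff6 -0.0
[-0.08364743  0.36286513 -0.00423416]
```

View pics/w8.png

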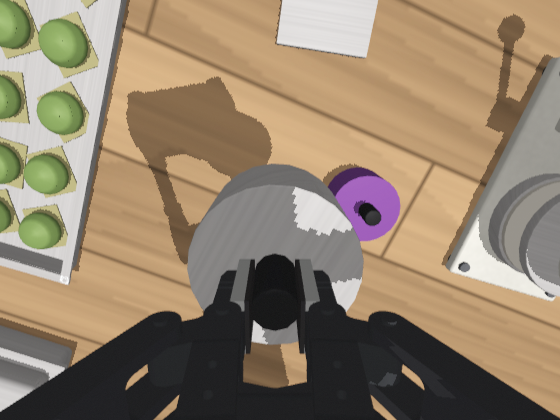

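The cap hangs level in the grip, with its top circle spanning u 188–363 and its lower edge at v 343. Next I'm working out its offset from the tool axis.

```bash
python3 - <<'E'
from h import *
C=list(cam('top'));c=optics.get_calibration('wrist');C=(210/np.tan(np.radians(c['fov_y'])/2),c['cx'],c['cy'],np.array(c['hand_eye']))
t=np.linspace(0,6.28,200)
for dx in(-.004,-.002,0,.002,.004):
    q=np.array([proj(C,[dx+.043*np.cos(x),.043*np.sin(x),.0315]) for x in t]);print(dx,'top',q.min(0).round(1),q.max(0).round(1), proj(C,[dx-.01,0,-.0025]).round(1),proj(C,[dx+.01,0,-.0025]).round(1))
im=cv2.imread('pics/w8.png');
for u in (262,268,274,285):print(u,[int(x) for x in im[332:352,u].mean(1)])
print([int(x) for x in im[262,180:200].mean(1)],[int(x) for x in im[262,352:372].mean(1)])
print('handle col',[int(x) for x in im[316:340:2,275].mean(1)],[int(x) for x in im[246:262,275].mean(1)])
E
```

```text
-0.004 top [186.2 188.1] [363.8 348.3] [275.1 337.1] [275.1 293. ]
-0.002 top [185.8 183.8] [364.2 345.1] [275.1 332.8] [275.1 288.4]
0 top [185.5 179.4] [364.5 341.9] [275.1 328.6] [275.1 283.7]
0.002 top [185.2 174.9] [364.8 338.6] [275.1 324.3] [275.1 279. ]
0.004 top [184.9 170.5] [365.1 335.4] [275.1 319.9] [275.1 274.3]
262 [214, 215, 214, 212, 179, 190, 212, 211, 210, 208, 206, 165, 94, 92, 94, 95, 96, 96, 94, 92]
268 [127, 127, 128, 128, 130, 130, 131, 131, 131, 132, 132, 130, 112, 93, 93, 94, 94, 95, 96, 95]
274 [132, 132, 131, 130, 130, 130, 132, 132, 132, 131, 130, 127, 110, 94, 93, 92, 93, 94, 94, 95]
285 [127, 127, 127, 128, 127, 127, 128, 127, 129, 130, 131, 138, 152, 160, 160, 161, 160, 160, 160, 159]
[147, 145, 125, 83, 84, 83, 84, 99, 135, 135, 135, 136, 136, 135, 134, 134, 132, 132, 133, 135] [131, 132, 132, 132, 130, 131, 129, 130, 131, 132, 133, 138, 149, 151, 151, 151, 151, 152, 153, 153]
handle col [24, 23, 25, 25, 26, 24, 24, 66, 132, 130, 130, 132] [131, 131, 130, 130, 130, 131, 131, 97, 37, 20, 20, 21, 21, 21, 19, 21]
```

Request:
servo_tool(
  moves=[
    [[-0.006,0.025,-0.01],0],
    [[-0.016,0.07,-0.01],0],
    [[-0.027,0.118,-0.01],0],
    [[-0.038,0.166,-0.01],0],
    [[-0.049,0.214,-0.01],0],
    [[-0.06,0.262,-0.01],0],
    [[-0.07,0.305,-0.01],0],
    [[-0.077,0.335,-0.01],0],
  ],
)

```text
time: 21.65
tool_pos: [0.5414, -0.003, 0.3611]
orientation: [[0.924, 0.382, -0.003], [0.382, -0.924, -0.0], [-0.003, -0.001, -1.0]]
wrist_force: [0.1, 0.6, -1.5]
opening: 0.0183
```

Request:
servo_tool(
  moves=[
    [[-0.003,0.013,0],0],
    [[-0.006,0.028,0],0],
    [[-0.006,0.028,0],0],
    [[-0.006,0.028,0],0],
    [[-0.006,0.028,0],0],
  ],
)

```text
time: 22.15
tool_pos: [0.5468, -0.0271, 0.3633]
orientation: [[0.923, 0.385, -0.0], [0.385, -0.923, 0.0], [0.0, -0.0, -1.0]]
wrist_force: [-0.2, 0.4, -2.2]
opening: 0.0179
```

```bash
python3 s.py; python3 - <<'E'
from h import *
st=telemetry.read_state()
R=st['orientation'];d=np.array([.546,-.0285,.2645])-st['tool_pos'];print(R.T@d,R[:,2])
E
```

```text
22.15 tool [ 0.5468 -0.0271  0.3633] yaw 22.65 F [-0.17  0.44 -2.16] M [-0.012 -0.003 -0.024] op 0.0179 q6 1.064 eff6 0.003
[-0.00130116  0.00099604  0.09878897] [-3.55522821e-05  4.33216940e-04 -9.99999906e-01]
```

Request:
servo_tool(
  moves=[
    [[0,0.001,0.015],0],
    [[0,0.001,0.035],0],
    [[0,0.001,0.055],0],
    [[0,0.001,0.07],0],
    [[0,0.001,0.082],0],
    [[0,0.001,0.09],0],
    [[0,0.001,0.09],0],
    [[0,0.001,0.09],0],
  ],
)

```text
time: 22.95
tool_pos: [0.5474, -0.029, 0.274]
orientation: [[0.923, 0.384, 0.001], [0.384, -0.923, -0.0], [0.001, 0.0, -1.0]]
wrist_force: [0.3, 0.6, -2.5]
opening: 0.018
```

```bash
python3 s.py
```

```text
22.95 tool [ 0.5474 -0.029   0.274 ] yaw 22.58 F [ 0.25  0.58 -2.55] M [-0.033 -0.011 -0.005] op 0.018 q6 1.062 eff6 0.001
```

Request:
servo_tool(
  moves=[
    [[0,0,0.002],0],
    [[0,0,0.004],0],
    [[0,0,0.006],0],
    [[0,0,0.006],0],
  ],
)

```text
time: 23.35
tool_pos: [0.5472, -0.0293, 0.267]
orientation: [[0.924, 0.383, -0.0], [0.383, -0.924, 0.0], [-0.0, -0.0, -1.0]]
wrist_force: [-0.2, -0.7, -2.1]
opening: 0.0181
```

```bash
python3 s.py
```

```text
23.35 tool [ 0.5472 -0.0293  0.267 ] yaw 22.55 F [-0.2  -0.74 -2.05] M [ 0.025  0.013 -0.023] op 0.0181 q6 1.062 eff6 0.0
```

Request:
servo_tool(
  moves=[
    [[0,0,0.001],0],
    [[0,0,0.002],0],
    [[0,0,0.002],0],
  ],
)

```text
time: 23.65
tool_pos: [0.5472, -0.0293, 0.2651]
orientation: [[0.924, 0.384, -0.0], [0.384, -0.924, 0.0], [-0.0, -0.0, -1.0]]
wrist_force: [0.9, 0.2, -1.6]
opening: 0.0184
```

Request:
servo_tool(
  moves=[
    [[0,0,0.001],0],
    [[0,0,0.001],0],
  ],
)

```text
time: 23.85
tool_pos: [0.5473, -0.0293, 0.2646]
orientation: [[0.924, 0.383, 0.001], [0.383, -0.924, -0.0], [0.0, 0.0, -1.0]]
wrist_force: [0.7, 0.1, -0.5]
opening: 0.018
```

Request:
servo_tool(
  moves=[
    [[0,0,0.001],0],
    [[0,0,0.001],0],
  ],
)

```text
time: 24.05
tool_pos: [0.5474, -0.0294, 0.2645]
orientation: [[0.924, 0.383, 0.002], [0.383, -0.924, -0.0], [0.001, 0.001, -1.0]]
wrist_force: [-0.1, -1.0, 5.1]
opening: 0.0178
```

Contact came at TCP z 0.2645, exactly where a seated rim should put it, with 5 N upward. Now releasing and backing off.

Request:
servo_tool(
  moves=[
    [[0,0,0],0],
    [[0,0,0],0],
    [[0,0,0],0],
    [[0,0,0],0],
  ],
  claw=0.06,
)

```text
time: 24.45
tool_pos: [0.5472, -0.0292, 0.2629]
orientation: [[0.923, 0.384, -0.0], [0.384, -0.923, 0.0], [-0.0, -0.0, -1.0]]
wrist_force: [0.8, 0.2, 0.4]
opening: 0.0601
```

Request:
servo_tool(
  moves=[
    [[0,0,-0.02],0],
    [[0,0,-0.05],0],
    [[0,0,-0.09],0],
    [[0,0,-0.13],0],
    [[0,0,-0.15],0],
    [[0,0,-0.15],0],
    [[0,0,-0.15],0],
    [[0,0,-0.15],0],
  ],
)

```text
time: 25.25
tool_pos: [0.5473, -0.0292, 0.4113]
orientation: [[0.923, 0.384, -0.003], [0.384, -0.923, 0.0], [-0.003, -0.001, -1.0]]
wrist_force: [0.4, 0.1, -0.3]
opening: 0.0602
```

```bash
python3 s.py; python3 - <<'E'
from h import *
st=telemetry.read_state(); im=snap('wrist'); s=snap('scene')
C=cam('wrist',st);S=cam('scene')
print('scene pred: rim',proj(S,[.547,-.029,.175]),'handle top',proj(S,[.547,-.029,.267]),'wrist cuptop',proj(C,[.547,-.029,.233]))
c=cv2.resize(s[150:300,200:400],(560,420),interpolation=cv2.INTER_CUBIC)
v=cv2.resize(np.hstack([im,c]),(800,300)); cv2.imwrite('pics/f.png',v[:,:,::-1])
E
```

```text
25.25 tool [ 0.5473 -0.0292  0.4113] yaw 22.56 F [ 0.36  0.07 -0.34] M [-0.007 -0.056 -0.053] op 0.0602 q6 1.062 eff6 0.0
scene pred: rim [271.34590229 209.0165153 ] handle top [270.82801621 183.60392666] wrist cuptop [274.72832036 191.28712352]
```

View pics/f.png

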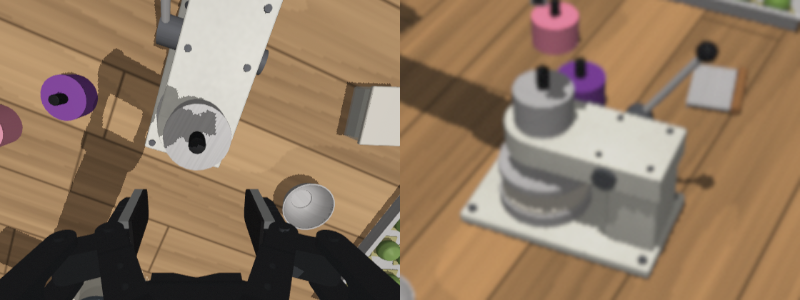

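The cap sits upright and flat on the head at (197,135) in the left panel and (543,100) in the right panel. The gripper is clear of it, and the pink and purple caps, bowl, tub and scraper are still standing where they were.

```bash
python3 -c "
from cell import sign_off
print(sign_off())"
```

```text
the job is handed in; nothing more can be done
None
```

I turned the lock ring clockwise until it was snug, then lowered the steel dust cap over the adjuster. The job was handed in at about 25 s of the 64 s allowed.

- **Ring:** it turned about 1.38 rad in all, the last part against the washer. Torque read while turning rose to about 0.48 N m, roughly 0.32 above the drag and inside the 0.2 to 0.4 window. Readings at rest did not agree: they relaxed to about 0.19 N m, and earlier ones even changed sign. I relied on the in-motion readings, which carry about 0.03 N m of noise, so the snug figure is an estimate.
- **Knob:** the pointer line was at 2.0–2.3° before turning and 2.3° after the ring was released, so its setting did not move.
- **Cap:** the rim touched with the tool at z = 0.2645, exactly the seated height, with 5 N of contact force before I let go. It stands about 1–2 mm off the adjuster's axis. The last pictures show it upright and flat on the head, with the gripper clear.
- **Other things:** the look-alike caps, bowl, tub and scraper look undisturbed by eye in the last pictures. I did not measure their positions.

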